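Set up the cool box as an open snack box

TASK

The cool box is going out to the garden table as an open snack box: swing its lid up to upright on its hinges, lift it straight up off its pins without dropping it, and stand it hinge edge down in the empty bay of the wire tray rack. Then pack every apple, juice carton, the small wooden-lidded jar and the tin that are there into the box, and pull the wooden serving spoon out of the crock and put it in the box too. Leave the crock standing and everything else on the counter where it is.

Things in the scene. Friction and masses are not known exactly. Their poses are not given: they have to be found in the camera images.
- cool_box: Small insulated cool box (open grey tub, fixed to the counter by its rubber feet), outer 170 (x) by 316 (y) by 110 high, walls and floor 13 thick, so the inside is 144 by 290 by 97 deep. Origin: centre of its underside; z up; its front (-x) faces the robot, its two hinges are behind the far (+x) long wall.
- box_hinge (a point): Middle of the hinge axis on the cool box: at x = +101, z = 98 in the box frame. The axis runs along the box's y; two steel pins of diameter 8 lie on it at y = -95 and +95, each held between two 5 mm cheeks that stand out from the far wall and reach 10 mm beyond the axis.
- lid: White cool box lid, a loose rigid panel of about 0.35 kg hooked over the pins. Origin: on its underside, over the box's centre when shut (110 above the box's underside, same axes as the box). In its frame the panel spans x -110 to +119, y +-158, z 0 to 16; a plug 132 by 276 by 8, centred on the origin, stands out below. Upright, its x axis points down and its underside faces the robot.
- lid_lip (a point): Middle of the lid's front edge, at x = -110, z = 8 in its frame. Shut, it overhangs the box's front wall by 25, underside 110 above the counter. Upright, it is the top edge, about 310 up; the bare 16 mm panel can be pinched there, down to 30 below the edge.
- lid_handle (a point): Middle of the lid's steel bar handle, at x = -80, z = 56 in the lid's frame: a bar of diameter 12 along y, 100 between its two posts, with 34 free between bar and panel. Lifting there takes about 2.5 N and swings the lid up about its hinge. It falls shut if let go below about 75 degrees; above that it falls on by itself to its stop, about 6 degrees past upright, and stays. The handle is then on the far side of the panel.
- lid_hinge (a point): Middle of the lid's hook axis, at x = +101, z = -12 in the lid's frame; lies on point box_hinge while the lid is on its pins. Two hooks at y = +-95, 26 wide, stand out 22 below the panel. They let go only near upright, when the lid is lifted along its panel: 12 mm frees the hooks, 40 mm clears all hinge parts.
- rack: White wire tray rack fixed on the counter: four upright wire hoops across y, each 120 long (x) and 130 high, 55 apart, making three bays 49 mm wide between wires. Origin: centre of its foot, z up. A wooden board (150 high) stands in the middle bay and a dark baking tray (146 high) in the +y bay, both fixed; the -y bay, the one nearest the cool box, is empty.
- rack_bay (a point): Middle of the empty bay at counter height, at y = -55 in the rack's frame. A panel stood in this bay runs along the rack's x, rests on the counter, and leans by up to about 0.2 rad on a hoop.
- crock: White ceramic utensil crock, outer diameter 72, 115 high, inner diameter about 58, inner floor 9 up, 1 kg, loose. Origin: centre of its underside.
- spoon: Wooden serving spoon, 190 long, standing handle down in the crock and leaning about 0.35 rad on its rim, 0.07 kg. Origin: foot of the handle; z runs along the spoon to its head. Handle 14 in diameter up to z = 142; the head is a disc 49 in diameter, 11 thick, its flat faces square to the spoon's y axis.
- spoon_mid (a point): Point on the spoon's axis 95 from its foot, about its centre of mass.
- spoon_head (a point): Centre of the spoon's head, 165.5 from its foot.
- apple_1: Green apple, 62 in diameter (widest 30 up), 59 high plus stem, 0.14 kg, standing on a small flat foot. Origin: centre of its underside, z up to the stem. May be absent.
- apple_2: Another such apple. May be absent.
- carton_1: Small cream juice carton, 34 (x) by 46 (y) by 92 high, 0.13 kg. Origin: centre of its underside. May be absent.
- carton_2: Another such carton. May be absent.
- small_jar: Small glass jar with a pale wooden lid, 58 in diameter, 78 high, 0.2 kg. Origin: centre of its underside. May be absent.
- tin: Food tin with a paper wrap, 53 in diameter, 78 high, 0.2 kg. Origin: centre of its underside. May be absent.
- canister: Glass clip-top canister of pasta, 72 in diameter, 85 high; stays where it is. Origin: centre of its underside.
- pepper_mill: Dark wooden pepper mill, 50 in diameter, 118 high; stays where it is. Origin: centre of its underside.
- ramekin: White ramekin, 74 in diameter, 42 high; stays where it is. Origin: centre of its underside.
- spice_pot: Little spice pot with a dark cap, 42 in diameter, 50 high, in front of the cool box; stays. Origin: centre of its underside.
- salt_dish: Marble salt dish with a wooden lid, 68 in diameter, 38 high, in front of the cool box; stays. Origin: centre of its underside.
Mind the look-alikes: they are no part of the job. There is more than one size of the spoon; the job needs the middle-sized.

How it is judged:
By the outcome, as a careful person would: the job done as asked, in the order asked, and still so for the second after the job is handed in, with the robot touching nothing.
Of apple_1, apple_2, carton_1, carton_2, small_jar, tin only 3 to 5 are there at a start; the rules pass over those that are not, and their reading is None.
At some moment in a run one of apple_1, apple_2, small_jar, tin may be knocked a few centimetres aside while the robot is not near it.
It also fails if it takes over 210 s, if anything falls off the work surface, if the arm or the gripper's body presses on something with over 40 N, if the wrist force passes 120 N, or if a joint passes its speed limit or range.

ROBOT

A 7-joint arm with a two-finger parallel gripper is mounted at the origin on the work surface. World frame = base frame: x ahead of the robot, y to its left, z up, the work surface at z = 0. Lengths are in m, angles in rad, forces in N, time in s.
With the tool pointing down it reaches from about 0.425 to 0.875 m from the base axis. Payload 4.7 kg.
Tool frame: the origin (TCP) lies on the centre line of the jaws, within the pads' length; the fingertips stand 19 mm ahead of it and the grasp point (between the pads) is the TCP (env.tip_extent is the distance from the TCP to the fingertips, in m); z points along the fingers, y is the line along which they close (so a half turn about z gives the same grasp; the last joint's range is limited). The gripper opens to 87 mm and grips with 3 to 60 N. Pads are 19 mm wide; open, the fingers measure 117 mm over their backs; the gripper's body (75 mm by 190 mm) begins 51 mm behind the grasp point.
Start: joints at [1.22, 0.321, -0.07, 1.45, 0.023, 1.371, -0.057], TCP at [0.232, -0.607, 0.208] pointing down, gripper open.
Joint ranges: [-2.86, 2.86], [-0.3, 2.09], [-1.38, 1.24], [0.06, 2.45], [-1.56, 4.7], [0.09, 2.05], [-2.69, 2.69]. Speed limits (rad/s): [2.57, 2.57, 3.14, 3.14, 3.14, 3.14, 3.14].

INTERFACE

Orientations are given as a unit quaternion [x, y, z, w].
In Python, from plant import env, move_gripper, planner, imaging, workorder gives the robot as it stands. Calls block until the motion is done:
- env.goto(position, orientation): joint-space move of the TCP to a pose.
- env.move_linear(position, ori=None, rate=0.15): straight line of the TCP; ori=None keeps the orientation; rate is the mean speed in m/s.
- env.movej(angles): joint-space move.
- move_gripper(opening): opening from 0.0 (shut) to 1.0 (fully open); the grip force is fixed at half the most; returns when the fingers have stopped.
- env.hold(seconds).
- planner.inverse_kinematics(position, orientation): joint angles nearest the present ones, or None.
- env.get_obs(): the state.
- imaging.snapshot(name): name is "scene" or "top" or "wrist"; returns (picture, depth): 420x560x3 uint8, red, green, blue; 420x560 float32, m along the optical axis (not along the pixel's ray), 0 where there is no reading.
- imaging.camera_info(name): a dict with "mtx" (3x3 intrinsics, pixels), "pose" (4x4, takes a point from camera to world coordinates); the wrist camera has in their place "T_tool_cam" (4x4, takes a point from camera to tool coordinates, whose origin is the TCP and whose axes are the flange's). Camera axes: x right, y down, z forward; pixel columns grow to the right and rows downward; lengths in m; the calibration is good to about 2 mm. A picture is of the moment at which its call begins: read the wrist's pose just before it. camera_info takes no time and is no camera call.
A pose or a line that the arm cannot do raises env.Unreachable and nothing moves.
- workorder.job_done(): hands the job in; it is judged then, once.
The state is a dict: "time": time; "joint_positions": joint angles; "qd": joint speeds; "effort": joint torques, N m; "tool_pos": TCP position; "tcp_rot": TCP orientation; "wrist_force": force on the tool from outside, world axes, zero at the start; "torque": the same for the moment, N m; "opening": opening from 0.0 (shut) to 1.0 (fully open); "gripper_force": force on a finger pad.
Only numpy, scipy, OpenCV 4.12 (cv2) and the standard library are available. Lean on these libraries where they do the work, as an engineer would, in place of code of your own. Each camera call takes 0.05 s, during which the arm holds its last target. There are 200 camera calls.

## Working session

There is one attempt and no reset: what is moved stays moved. The work goes in short steps, each a Python script; the robot and the scene stay as the last script left them, time stands still between calls to the robot, and variables do not carry over. Pictures are saved under pics/ and viewed, at most 19 in all, crops included, and the job is handed in when it is done.

```bash
ls; mkdir -p pics
python3 - <<'E'
from plant import env, imaging
import cv2,numpy as np
for n in ["scene","top"]:
    p,d=imaging.snapshot(n); cv2.imwrite(f"pics/{n}0.png",cv2.cvtColor(cv2.resize(p,(784,588)),cv2.COLOR_RGB2BGR)); np.savez(f"{n}0.npz",p=p,d=d)
    i=imaging.camera_info(n); print(i)
print(imaging.camera_info("wrist"))
o=env.get_obs();print(o)
E
```

```text
pics
{'mtx': array([[435.37497054,   0.        , 276.76854926],
       [  0.        , 435.37497054, 212.22631464],
       [  0.        ,   0.        ,   1.        ]]), 'pose': array([[ 0.2883122 ,  0.53711486, -0.79270657,  1.44593643],
       [ 0.9572859 , -0.18061925,  0.22578836, -0.31457507],
       [-0.02190378, -0.82394437, -0.56624721,  0.87085011],
       [ 0.        ,  0.        ,  0.        ,  1.        ]])}
{'mtx': array([[406.5572295 ,   0.        , 274.58461393],
       [  0.        , 406.5572295 , 204.94531909],
       [  0.        ,   0.        ,   1.        ]]), 'pose': array([[ 0.01802443, -0.9923946 ,  0.1217706 ,  0.27879781],
       [-0.99981697, -0.01710849,  0.00856328, -0.01418333],
       [-0.00641484, -0.12190266, -0.99252133,  1.20207429],
       [ 0.        ,  0.        ,  0.        ,  1.        ]])}
{'mtx': array([[291.2036611 ,   0.        , 282.48956148],
       [  0.        , 291.2036611 , 209.18359698],
       [  0.        ,   0.        ,   1.        ]]), 'T_tool_cam': array([[ 7.08782905e-05, -9.60921710e-01, -2.76820270e-01,
         7.55449521e-02],
[... 305 characters left out ...]
8589,  0.32173122, -0.07010508,  1.45156053,  0.02262128,
        1.37078923, -0.05689831]), 'qd': array([ 5.62352005e-04, -2.43627340e-03,  1.92503945e-04, -1.07865573e-03,
        5.42583155e-05, -2.90799573e-03, -1.40075667e-03]), 'effort': array([-1.14880149e-04, -4.92574453e+01, -4.05749604e-01, -3.13399172e+01,
       -6.42355392e-02,  3.94365995e-02,  8.11435962e-05]), 'tool_pos': array([ 0.23167469, -0.60675535,  0.20747876]), 'tcp_rot': array([ 9.83405054e-01,  1.81421541e-01, -2.06979556e-04, -8.24996063e-04]), 'wrist_force': array([ 0.15249069, -0.31799108,  0.52240201]), 'torque': array([-0.00479602, -0.00840064,  0.02659178]), 'gripper_force': 0.0, 'opening': 1.0020476740753055}
```

View pics/scene0.png

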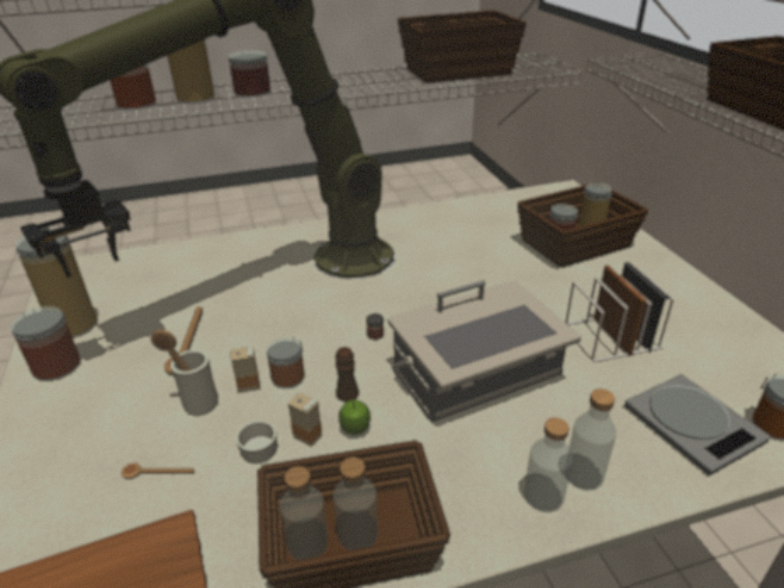

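View pics/top0.png

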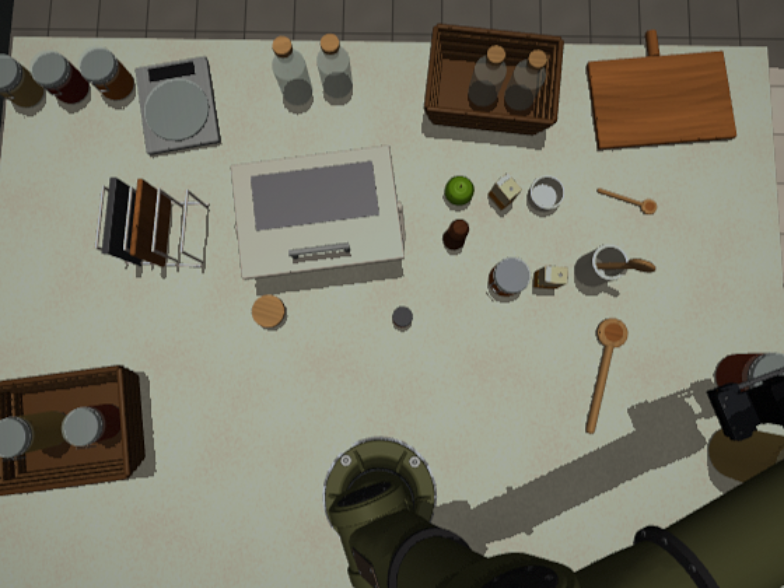

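The top view (784-px picture) shows the following:
- **Lid and handle:** the lid has its handle at (320,250).
- **Rack:** the empty bay is near (190,230).
- **To pack:** apple (459,190), and cartons (505,192) and (551,277). There is no second apple, wooden-lidded jar or tin.
- **To leave:** canister with grey lid (510,277), mill (456,235), ramekin (545,194), salt dish (268,311) and spice pot (402,317).
- **Spoons:** small one at (630,200), large one at (605,375), and one in the crock at (605,264). The crock spoon is the one meant.

Next I'll measure these in 3D.

```bash
cat > h.py <<'E'
import numpy as np, cv2
from scipy.spatial.transform import Rotation as R
from plant import env, move_gripper, planner, imaging, workorder
def cloud(name):
    o=env.get_obs(); p,d=imaging.snapshot(name); i=imaging.camera_info(name)
    if name=="wrist":
        T=np.eye(4);T[:3,:3]=R.from_quat(o["tcp_rot"]).as_matrix();T[:3,3]=o["tool_pos"];T=T@i["T_tool_cam"]
    else: T=i["pose"]
    return p,d,unproj(d,i["mtx"],T)
def unproj(d,K,T):
    v,u=np.mgrid[:d.shape[0],:d.shape[1]]
    X=np.stack([(u-K[0,2])/K[0,0]*d,(v-K[1,2])/K[1,1]*d,d],-1)@T[:3,:3].T+T[:3,3]
    X[d<=0]=np.nan
    return X
def save(p,f,box=None,s=1.4):
    if box: p=p[box[1]:box[3],box[0]:box[2]]
    cv2.imwrite(f"pics/{f}.png",cv2.cvtColor(cv2.resize(p,None,fx=s,fy=s,interpolation=cv2.INTER_CUBIC),cv2.COLOR_RGB2BGR))
def quat(yaw,tilt=0.,axis='y'):
    "tool down; tool y at angle yaw+90deg of world; tilt about tool axis"
    r=R.from_euler('z',yaw)*R.from_euler('x',np.pi)
    return (r*R.from_euler(axis,tilt)).as_quat()
E
python3 - <<'E'
from h import *
for n in ["top","scene"]:
    z=np.load(n+"0.npz");i=imaging.camera_info(n);X=unproj(z['d'],i["mtx"],i["pose"])
    if n=="top":
        q=lambda u,v:X[int(v/1.4+.5),int(u/1.4+.5)].round(3)
        for nm,u,v in [("table",330,330),("lid TL",237,168),("TR",386,152),("BL",246,272),("BR",400,256),("lid centre",315,212)]:print(nm,q(u,v))
        H=X[...,2]
        # handle
        m=(H>0.145)&(H<.19); m[:, :200]=0;m[:,260:]=0;m[:165]=0;m[190:]=0
        P=X[m];print("handle",len(P),P.mean(0),P[np.argmin(P[:,1])],P[np.argmax(P[:,1])])
        m=(abs(H-.126)<.008);m[:,:165]=0;m[:,292:]=0;m[:100]=0;m[205:]=0
        P=X[m];r=cv2.minAreaRect((P[:,:2]*1000).astype(np.float32));print("lid rect",r,P[:,2].mean(),cv2.boxPoints(r))
        for nm,b in dict(apple=(310,120,343,150),c1=(347,120,375,152),ram=(375,122,405,156),mill=(312,153,338,182),can=(345,180,380,217),c2=(380,185,408,212),crock=(408,172,450,212),spoonhead=(440,180,470,200)).items():
            S=X[b[1]:b[3],b[0]:b[2]].reshape(-1,3);S=S[S[:,2]>.02];t=np.nanmax(S[:,2]);T=S[S[:,2]>t-.01]
            print(nm,"top",round(t,3),"topc",((T.min(0)+T.max(0))/2).round(3),"ext",np.ptp(T,0).round(3),"all",S.min(0).round(3),S.max(0).round(3))
        P=X[115:200,60:155].reshape(-1,3);P=P[P[:,2]>.03]
        for a,b in[(.105,.14),(.14,.16)]:
            Q=P[(P[:,2]>a)&(P[:,2]<b)];print("rack",a,len(Q),Q.min(0),Q.max(0))
            hh,e=np.histogram(Q[:,1],bins=np.arange(.25,.56,.01));print(hh,e[:1])
        save(z['p'],"crop_r",(60,110,160,200),7); save(z['p'],"crop_o",(300,110,480,220),4.4)
E
```

```text
table [ 0.332  0.109 -0.001]
lid TL [0.641 0.289 0.125]
TR [ 0.676 -0.004  0.126]
BL [0.436 0.26  0.126]
BR [ 0.471 -0.034  0.125]
lid centre [0.556 0.132 0.126]
handle 208 [0.47508414 0.11798229 0.16917171] [0.48304192 0.0634392  0.15204299] [0.47231856 0.17289698 0.17065017]
lid rect ((559.8816528320312, 131.23941040039062), (230.3142547607422, 316.291748046875), 8.478599548339844) 0.1260639829118778 [[422.66608  270.67816 ]
 [469.3001   -42.156853]
 [697.0972    -8.199341]
 [650.4632   304.63568 ]]
apple top 0.072 topc [ 0.624 -0.153  0.067] ext [0.018 0.02  0.01 ] all [ 0.601 -0.187  0.023] [ 0.66  -0.126  0.072]
c1 top 0.098 topc [ 0.626 -0.248  0.093] ext [0.052 0.053 0.01 ] all [ 0.597 -0.275  0.02 ] [ 0.652 -0.221  0.098]
ram top 0.047 topc [ 0.63  -0.342  0.042] ext [0.07  0.072 0.01 ] all [ 0.594 -0.378  0.02 ] [ 0.664 -0.305  0.047]
mill top 0.12 topc [ 0.534 -0.147  0.116] ext [0.033 0.03  0.01 ] all [ 0.512 -0.168  0.02 ] [ 0.552 -0.127  0.12 ]
can top 0.091 topc [ 0.447 -0.256  0.086] ext [0.071 0.07  0.01 ] all [ 0.41  -0.291  0.025] [ 0.483 -0.218  0.091]
c2 top 0.1 topc [ 0.448 -0.341  0.095] ext [0.033 0.046 0.01 ] all [ 0.429 -0.364  0.021] [ 0.465 -0.316  0.1  ]
crock top 0.165 topc [ 0.463 -0.456  0.16 ] ext [0.007 0.004 0.009] all [ 0.436 -0.474  0.02 ] [ 0.505 -0.403  0.165]
spoonhead top 0.19 topc [ 0.457 -0.476  0.185] ext [0.017 0.033 0.01 ] all [ 0.439 -0.495  0.074] [ 0.492 -0.449  0.19 ]
rack 0.105 1141 [0.46232798 0.38036974 0.10501552] [0.61403811 0.55630171 0.13998798]
[  0   0   0   0   0   0   0   0   0   0   0   0   0 115   2   0   0   0
  58  67   0 307   8   1 120   2 327  11   0  68  55] [0.25]
rack 0.14 637 [0.46315    0.46107625 0.14015043] [0.61452886 0.53317762 0.15420938]
[  0   0   0   0   0   0   0   0   0   0   0   0   0   0   0   0   0   0
   0   0   0 193 104   0   0   0 128 195  17   0   0] [0.25]
```

View pics/crop_r.png

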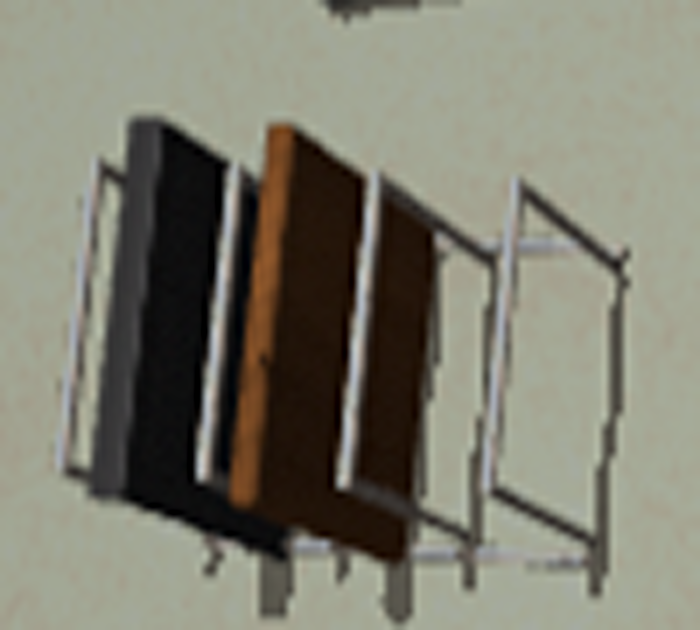

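View pics/crop_o.png

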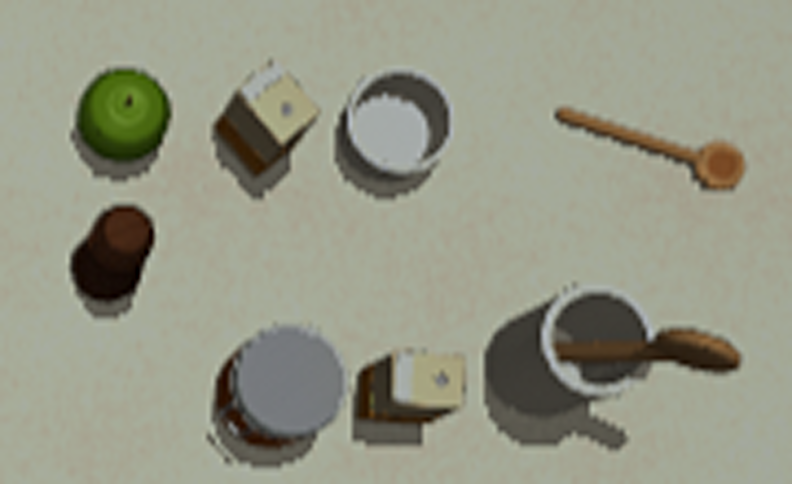

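```bash
cat >> h.py <<'E'
BY=np.radians(8.48); BO=np.array([.5554,.1305,0.]); RB=R.from_euler('z',BY)
def box(x,y,z): return BO+RB.apply([x,y,z])
def lidpt(x,z,th):  # lid-frame point (y=0), opened by th -> world
    a,b=x-.101,z+.012; c,s=np.cos(th),np.sin(th)
    return box(.101+a*c+b*s,0,.098-a*s+b*c)
QH=quat(BY+np.pi/2)
E
python3 - <<'E'
from h import *
i=imaging.camera_info("top");K,T=i["mtx"],i["pose"]
def ray(u,v,z):
    r=T[:3,:3]@np.array([(u-K[0,2])/K[0,0],(v-K[1,2])/K[1,1],1]);c=T[:3,3];return c+r*(z-c[2])/r[2]
P=[ray(60+u/7-.5,110+v/7-.5,.129) for u,v in [(517,180),(490,490),(373,172),(345,485)]]
for p in P:print(p.round(4))
d=(P[0]-P[1])[:2];d2=(P[2]-P[3])[:2];print(np.degrees([np.arctan2(*d[::-1]),np.arctan2(*d2[::-1])]),np.linalg.norm(d),np.mean(P,0))
c=np.mean(P,0)
q0=env.get_obs()["joint_positions"]
for nm,p,q in [("h",box(-.08,0,.166),QH)]+[(t,lidpt(-.08,.056,np.radians(t)),QH) for t in (30,60,90)]+[("pinch",lidpt(-.1,.008,np.radians(96)),QH),("lift",lidpt(-.1,.008,np.radians(90))+[0,0,.17],QH),("rackhi",[c[0],c[1],.41],quat(np.pi+BY*0-.1)),("racklo",[c[0],c[1],.22],quat(np.pi-.1)),("racklo2",[c[0],c[1],.22],quat(-.1))]:
    r=planner.inverse_kinematics(np.array(p),q);print(nm,np.round(p,3),None if r is None else r.round(2))
E
```

```text
[0.5951 0.383  0.129 ]
[0.4726 0.386  0.129 ]
[0.5974 0.4394 0.129 ]
[0.4736 0.4419 0.129 ]
[-1.39399518 -1.17076237] 0.12253093620679907 [0.53465979 0.41256549 0.129     ]
h [0.476 0.119 0.166] [ 0.68  0.07 -1.    1.87  0.06  1.24 -0.19]
30 [0.534 0.127 0.247] [-0.06  0.1  -0.24  1.64  0.02  1.41 -0.15]
60 [0.624 0.141 0.289] [ 0.48  0.45 -1.05  1.32  0.39  1.58 -0.38]
90 [0.723 0.155 0.279] [ 0.26  0.66 -0.95  1.04  0.52  1.66 -0.37]
pinch [0.696 0.151 0.296] [ 0.32  0.61 -1.01  1.09  0.51  1.67 -0.38]
lift [0.675 0.148 0.469] [ 0.21  0.65 -1.19  0.7   0.69  2.05 -0.38]
rackhi [0.535 0.413 0.41 ] [-0.05  0.66 -1.34  0.95  0.69  1.93  0.42]
racklo [0.535 0.413 0.22 ] [-0.06  0.53 -0.94  1.34  0.42  1.48  0.51]
racklo2 [0.535 0.413 0.22 ] [-0.92  0.38  0.3   1.37 -0.11  1.41 -2.29]
```

Run:
```python
from h import *
p=env.get_obs()["tool_pos"]
env.move_linear(p+[0,0,.1])
h=box(-.08,0,.168)
env.goto(h+[0,0,.12],QH); print(env.get_obs()["joint_positions"].round(2))
p,d,X=cloud("wrist"); save(p,"w1")
m=(X[...,2]>.158)&(X[...,2]<.19)&(np.linalg.norm(X[...,:2]-h[:2],axis=-1)<.09)
P=X[m];print(len(P),P.mean(0),P.max(0)); print("in box frame",RB.inv().apply(P-BO).mean(0))
print(env.get_obs()["time"])
```

```text
[ 0.42 -0.03 -0.7   1.68 -0.02  1.48 -0.13]
1173 [0.47461784 0.12042231 0.17172422] [0.48840282 0.17288009 0.17502292]
in box frame [-0.0813851   0.00194496  0.17172422]
3.6583
```

Run:
```python
from h import *
h=box(-.0805,0,.167)
env.move_linear(h,QH); move_gripper(0.0)
o=env.get_obs();print(o["opening"],o["gripper_force"],o["wrist_force"])
for t in range(8,97,8):
    env.move_linear(lidpt(-.0805,.057,np.radians(min(t,94))),QH,rate=.15)
    o=env.get_obs();print(t,o["wrist_force"].round(1),o["opening"].round(2),o["joint_positions"].round(2))
print(o["time"])
```

```text
0.006987467489699402 0.0 [-0.4976053   0.11075829  0.23447509]Traceback (most recent call last):
  File "<stdin>", line 7, in <module>
AttributeError: 'float' object has no attribute 'round'
```

Run:
```python
from h import *
o=env.get_obs();print(o["tool_pos"],o["tcp_rot"],QH,o["wrist_force"],lidpt(-.0805,.057,np.radians(8)),box(-.0805,0,.167))
p,d,X=cloud("scene"); save(p,"s2",(230,150,430,300),4)
p,d,X=cloud("wrist"); save(p,"w2")
```

```text
[0.48740046 0.12051378 0.19184559] [6.52888780e-01 7.57453622e-01 4.53301303e-04 2.14482917e-04] [6.52891963e-01 7.57451045e-01 4.63804999e-17 3.99781026e-17] [ 0.08101745 -0.00722297 -0.02599616] [0.48702507 0.1203057  0.19158841] [0.47578007 0.11862913 0.167     ]
```

View pics/s2.png

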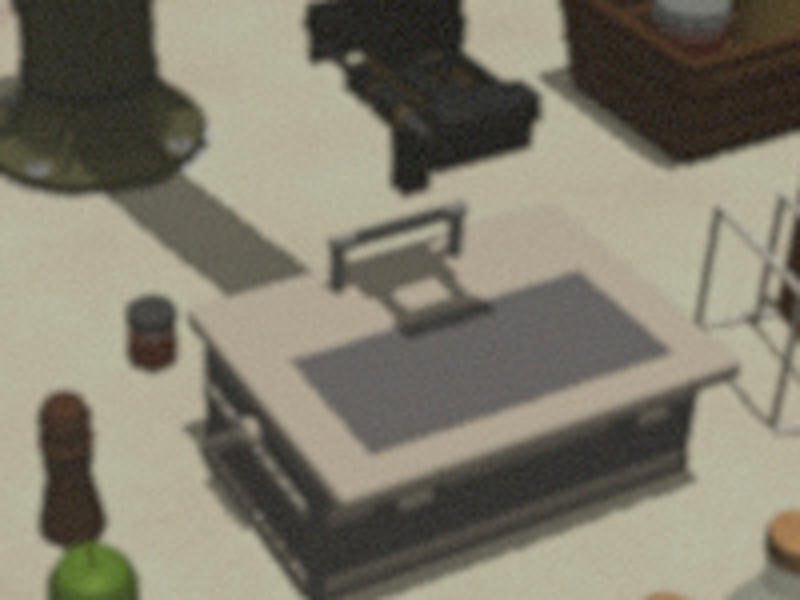

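View pics/w2.png

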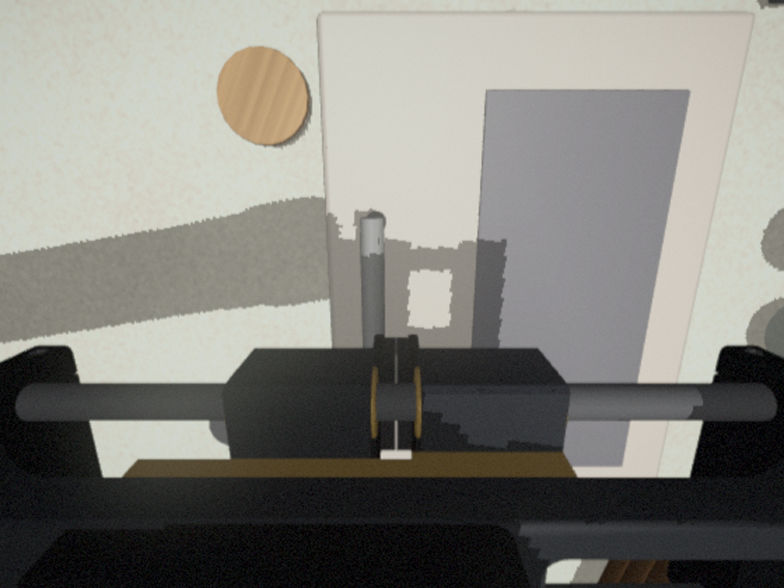

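Run:
```python
from h import *
print(env.tip_extent)
p,d,X=cloud("wrist")
for v in (235,242,244,250,260,280,300,320): print(v,[X[v,u].round(3).tolist() for u in (276,290)])
i=imaging.camera_info("scene");z=env.get_obs()["tool_pos"]
for dz in (-.019,0):
    c=np.linalg.inv(i["pose"])@np.r_[z+[0,0,dz],1];print((i["mtx"]@c[:3]/c[2])[:2])
```

```text
0.019
235 [[0.483, 0.1, 0.127], [0.496, 0.102, 0.127]]
242 [[0.481, 0.127, 0.208], [0.49, 0.129, 0.208]]
244 [[0.481, 0.127, 0.211], [0.489, 0.129, 0.211]]
250 [[0.482, 0.127, 0.219], [0.489, 0.129, 0.219]]
260 [[0.482, 0.128, 0.232], [0.489, 0.128, 0.231]]
280 [[0.48, 0.15, 0.291], [0.484, 0.151, 0.291]]
300 [[0.481, 0.144, 0.292], [0.485, 0.144, 0.292]]
320 [[0.485, 0.109, 0.255], [0.491, 0.11, 0.255]]
[330.45628704 206.00139443]
[330.77493259 200.46898156]
```

Run:
```python
from h import *
move_gripper(1.0); 
p,d,X=cloud("wrist"); save(p,"w3"); 
o=env.get_obs();r=R.from_quat(o["tcp_rot"]);L=r.inv().apply((X-o["tool_pos"]).reshape(-1,3)).reshape(X.shape)
np.set_printoptions(suppress=True)
# pts belonging to gripper: in tool frame z<0.03
m=(L[...,2]<.025)&(np.abs(L[...,1])<.08)&(L[...,0]<.03)
Q=L[m]
for a in np.arange(-.08,.08,.01):
    S=Q[(Q[:,1]>a)&(Q[:,1]<a+.01)]
    if len(S): print(round(a,2),"max z",S[:,2].max().round(4),"x at",S[S[:,2].argmax()].round(3))
```

```text
-0.08 max z -0.1054 x at [ 0.023 -0.08  -0.105]
-0.07 max z -0.1068 x at [ 0.02  -0.064 -0.107]
-0.06 max z -0.0148 x at [ 0.009 -0.051 -0.015]
-0.05 max z -0.0143 x at [ 0.007 -0.045 -0.014]
-0.04 max z -0.0999 x at [ 0.029 -0.03  -0.1  ]
-0.03 max z -0.0999 x at [ 0.03  -0.022 -0.1  ]
-0.02 max z 0.0248 x at [ 0.024 -0.018  0.025]
-0.01 max z 0.025 x at [-0.006 -0.006  0.025]
-0.0 max z -0.1001 x at [ 0.03  0.   -0.1 ]
0.01 max z -0.0994 x at [ 0.03   0.016 -0.099]
0.02 max z -0.1002 x at [ 0.03   0.026 -0.1  ]
0.03 max z -0.096 x at [-0.028  0.04  -0.096]
0.04 max z -0.0139 x at [ 0.007  0.048 -0.014]
0.05 max z -0.0152 x at [ 0.009  0.051 -0.015]
0.06 max z -0.1072 x at [-0.013  0.061 -0.107]
0.07 max z -0.1061 x at [ 0.02   0.079 -0.106]
```

View pics/w3.png

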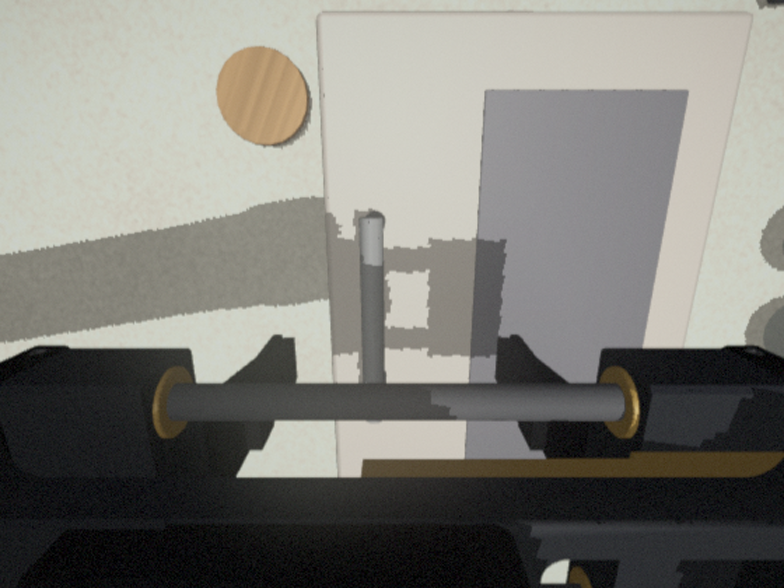

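The closed fingers missed the bar. Both the scene and wrist depth show the fingertips 14 mm behind the reported TCP instead of 19 mm ahead of it, so the true grasp point lies 33 mm behind it. I'll compensate for that in every command.

```bash
cat >> h.py <<'E'
OFF=.033  # true grasp point lies 33 mm behind the reported TCP (measured)
def cmd(p,q): return np.asarray(p,float)+R.from_quat(q).apply([0,0,OFF])
def L(p,q,rate=.2): env.move_linear(cmd(p,q),q,rate=rate)
def G(p,q): env.goto(cmd(p,q),q)
def tip():
    o=env.get_obs();return o["tool_pos"]-R.from_quat(o["tcp_rot"]).apply([0,0,OFF])
def st(*a):
    o=env.get_obs();print(*a,"t%.1f"%o["time"],"f",o["wrist_force"].round(1),"op %.2f g %.1f"%(o["opening"],o["gripper_force"]),"J",o["joint_positions"].round(2))
E
python3 - <<'E'
from h import *
h=box(-.0812,0,.167)
L(h+[0,0,.05],QH); L(h,QH,.1); move_gripper(0.0); st()
if env.get_obs()["opening"]>.08:
  for t in range(8,97,8):
    L(lidpt(-.0812,.057,np.radians(min(t,94))),QH,.15)
    st(t)
E
```

```text
t10.3 f [-0.6 -0.2 -0.4] op 0.12 g 30.0 J [ 0.4   0.07 -0.72  1.91  0.05  1.17 -0.19]
8 t10.6 f [-0.5 -0.4 -3.8] op 0.13 g 30.0 J [ 0.4   0.08 -0.72  1.86  0.05  1.22 -0.19]
16 t11.0 f [ 0.6  0.2 -2.9] op 0.12 g 30.0 J [ 0.39  0.1  -0.72  1.8   0.07  1.27 -0.19]
24 t11.3 f [-4.5  0.4  1.2] op 0.12 g 30.0 J [ 0.38  0.13 -0.72  1.73  0.08  1.32 -0.2 ]
32 t11.6 f [-5.6 -0.2  4.2] op 0.13 g 30.0 J [ 0.37  0.17 -0.72  1.66  0.11  1.36 -0.22]
40 t12.0 f [-5.3 -2.2  6.9] op 0.13 g 30.0 J [ 0.34  0.21 -0.72  1.58  0.14  1.4  -0.24]
48 t12.3 f [-4.5 -1.2  6.1] op 0.12 g 30.0 J [ 0.32  0.27 -0.71  1.5   0.18  1.44 -0.25]
56 t12.6 f [-2.6 -1.2  4.6] op 0.13 g 30.0 J [ 0.28  0.33 -0.7   1.42  0.21  1.47 -0.27]
64 t13.0 f [-0.3 -2.1  3.5] op 0.13 g 30.0 J [ 0.25  0.39 -0.69  1.34  0.24  1.5  -0.28]
72 t13.3 f [-0.2 -2.   3.4] op 0.13 g 30.0 J [ 0.21  0.45 -0.68  1.27  0.28  1.52 -0.28]
80 t13.6 f [ 0.3 -0.7  2.1] op 0.12 g 30.0 J [ 0.18  0.51 -0.67  1.19  0.31  1.54 -0.29]
88 t14.0 f [0.7 0.3 2.5] op 0.12 g 30.0 J [ 0.15  0.57 -0.66  1.12  0.34  1.56 -0.29]
96 t14.2 f [0.1 1.6 3.5] op 0.13 g 30.0 J [ 0.12  0.61 -0.65  1.06  0.35  1.56 -0.28]
```

Run:
```python
from h import *
move_gripper(.32); p=tip(); L(p+[0,0,.07],QH); env.hold(.3); st()
t=lidpt(-.1,.008,np.radians(96)); print("expected",t, "edge",lidpt(-.11,.008,np.radians(96)))
L(t+[0,0,.09],QH)
for n in("wrist","top"):
    p,d,X=cloud(n); save(p,n+"4")
    B=RB.inv().apply((X-BO).reshape(-1,3))
    for lo in (.30,.285,.27,.25):
        m=(B[:,2]>lo)&(B[:,2]<lo+.012)&(abs(B[:,1])<.15)&(B[:,0]>.08)&(B[:,0]<.2); P=B[m]
        if len(P): print(n,lo,len(P),P.min(0).round(4),P.max(0).round(4),P.mean(0).round(4))
```

```text
t15.7 f [-0.3  0.1  0.3] op 0.32 g 0.0 J [ 0.09  0.61 -0.65  0.93  0.36  1.7  -0.27]
expected [0.69574932 0.15142526 0.29580833] edge [0.69678317 0.15157941 0.30575355]
wrist 0.3 4221 [ 0.1506 -0.1066  0.3   ] [0.1653 0.15   0.304 ] [0.1573 0.0498 0.3012]
wrist 0.285 956 [ 0.1477 -0.1158  0.285 ] [0.1664 0.1498 0.297 ] [0.1502 0.0492 0.2914]
wrist 0.27 1141 [ 0.1452 -0.1274  0.27  ] [0.1998 0.1499 0.282 ] [0.1572 0.0427 0.2748]
wrist 0.25 2741 [ 0.1332 -0.1441  0.25  ] [0.1954 0.1496 0.262 ] [0.139  0.0316 0.259 ]
top 0.3 126 [ 0.1498 -0.1488  0.3   ] [0.164  0.1492 0.304 ] [ 0.1569 -0.0059  0.3011]
top 0.285 208 [ 0.1475 -0.1486  0.285 ] [0.1682 0.1499 0.297 ] [0.1519 0.0144 0.2916]
top 0.27 177 [ 0.1439 -0.148   0.27  ] [0.1508 0.1497 0.2819] [0.1479 0.0127 0.2756]
top 0.25 308 [ 0.1328 -0.15    0.25  ] [0.1469 0.1487 0.262 ] [0.1398 0.0232 0.257 ]
```

View pics/wrist4.png

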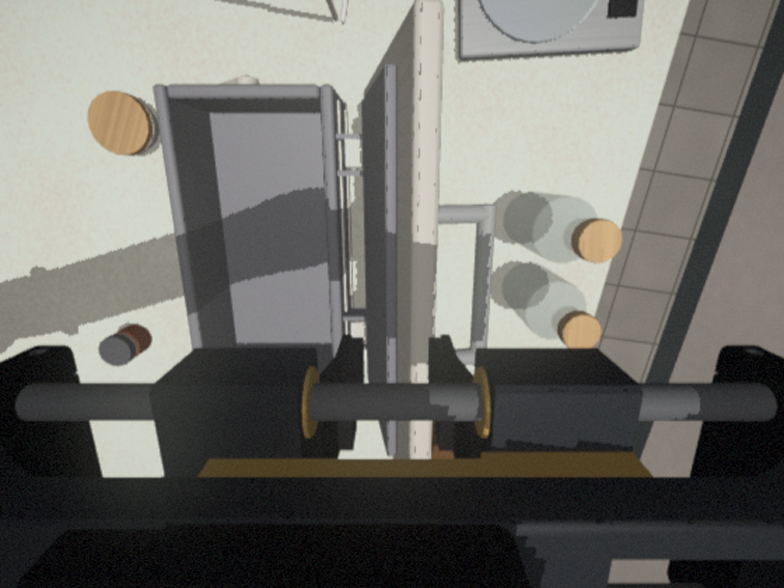

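```bash
cat >> h.py <<'E'
def qlid(th):
    c,s=np.cos(th),np.sin(th)
    return (RB*R.from_matrix(np.array([[0,1,0],[s,0,c],[c,0,-s]]).T)).as_quat()
E
python3 - <<'E'
from h import *
print(qlid(np.pi/2),QH)
th=np.radians(100); q=qlid(th); z=R.from_quat(q).apply([0,0,1]); t=lidpt(-.102,.008,th); print(t,z)
move_gripper(.42); L(t-.06*z,q); L(t,q,.08); st("at"); move_gripper(0.); st("grip")
if env.get_obs()["opening"]>.12:
  for d in (96,92,90): th=np.radians(d); L(lidpt(-.102,.008,th),qlid(th),.06); st(d)
  L(lidpt(-.102,.008,th)+[0,0,.015],qlid(th),.05); st("up15")
E
```

```text
[6.52891963e-01 7.57451045e-01 2.31902499e-17 1.99890513e-17] [6.52891963e-01 7.57451045e-01 4.63804999e-17 3.99781026e-17]
[0.70964183 0.15349656 0.29444301] [-0.17174975 -0.02560688 -0.98480775]
at t18.0 f [-0.2 -0.1  0.5] op 0.42 g 0.0 J [ 0.07  0.69 -0.64  0.91  0.34  1.81 -0.28]
grip t18.5 f [0.7 0.6 0.9] op 0.18 g 30.0 J [ 0.07  0.69 -0.64  0.91  0.34  1.8  -0.28]
96 t18.9 f [1.8 0.7 4.9] op 0.18 g 30.0 J [ 0.12  0.6  -0.66  1.04  0.33  1.7  -0.29]
92 t19.2 f [-0.   0.5  4. ] op 0.18 g 30.0 J [ 0.18  0.52 -0.68  1.16  0.3   1.6  -0.29]
90 t19.4 f [-0.7  1.4  4.2] op 0.18 g 30.0 J [ 0.2   0.47 -0.69  1.22  0.29  1.55 -0.29]
up15 t19.9 f [-0.8  0.2 -2.8] op 0.18 g 30.0 J [ 0.2   0.47 -0.69  1.19  0.29  1.58 -0.28]
```

Run:
```python
from h import *
q=qlid(np.pi/2); a=lidpt(-.102,.008,np.pi/2)
L([a[0],a[1],.40],q,.12); st("up")
qr=quat(np.pi-.022); b=np.array([.5347,.4166,.40])
r=planner.inverse_kinematics(cmd([b[0],b[1],.224],qr),qr); print(r)
n=3
from scipy.spatial.transform import Slerp
s=Slerp([0,1],R.from_quat([q,qr])); a[2]=.40
for k in (.33,.67,1): L(a+(b-a)*k,s(k).as_quat(),.12); st(k)
for nm in("wrist","top"):
    p,d,X=cloud(nm); save(p,nm+"5",(0,90,250,240) if nm=="top" else None, 3 if nm=="top" else 1.4)
```

```text
up t20.8 f [-0.2  0.8 -3. ] op 0.18 g 30.0 J [ 0.16  0.48 -0.69  1.02  0.3   1.74 -0.27]
[-0.04303     0.56414425 -0.97032187  1.37203942  0.46105521  1.44111657
  0.5518743 ]
0.33 t21.7 f [ 1.3  0.6 -2.4] op 0.18 g 30.0 J [ 0.1   0.45 -0.79  1.07  0.32  1.73  0.02]
0.67 t22.7 f [ 0.4  0.5 -3.7] op 0.18 g 30.0 J [ 0.01  0.47 -0.9   1.09  0.37  1.74  0.32]
1 t23.7 f [-0.3  0.2 -3.7] op 0.18 g 30.0 J [-0.12  0.52 -0.98  1.05  0.44  1.76  0.6 ]
```

View pics/wrist5.png

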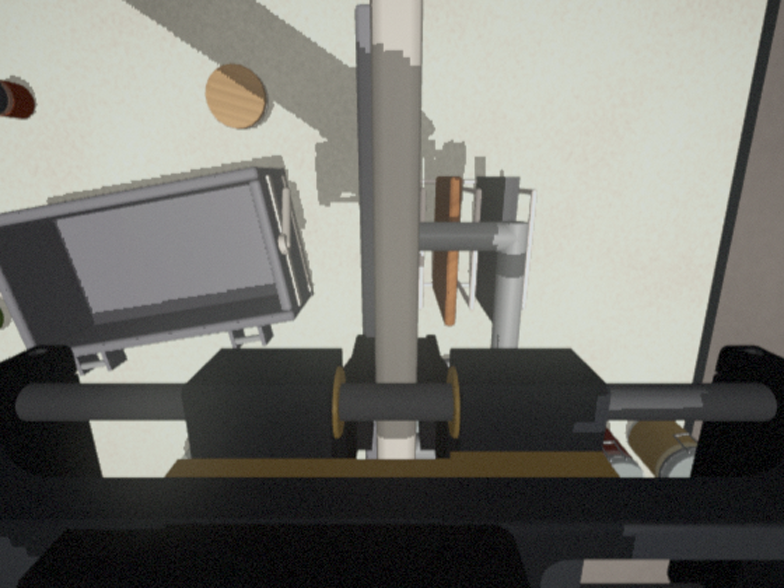

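View pics/top5.png

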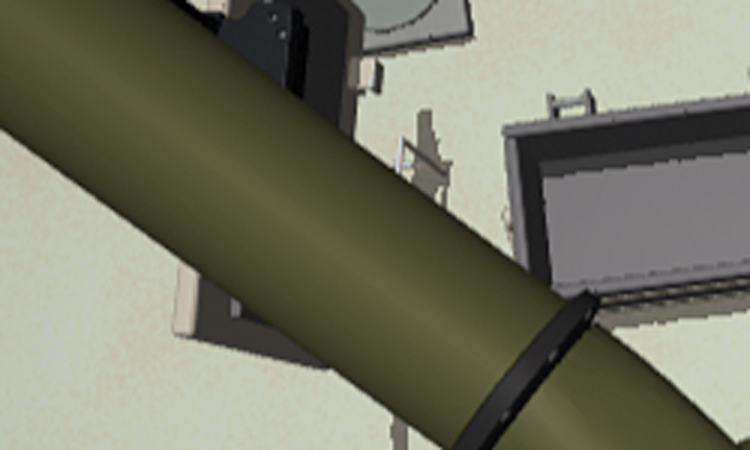

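Run:
```python
from h import *
qr=quat(np.pi-.022); b=np.array([.5347,.4166,.40])
for z in (.37,.34,.31,.28,.25,.235,.229,.225,.223,.221,.219):
    b[2]=z; L(b,qr,.08); st(z)
    f=env.get_obs()["wrist_force"]
    if f[2]>0.5 or np.hypot(*f[:2])>8: break
```

```text
0.37 t24.4 f [ 0.3 -0.7 -2.7] op 0.18 g 30.0 J [-0.1   0.52 -0.99  1.12  0.43  1.7   0.59]
0.34 t24.9 f [-0.6 -0.7 -2.9] op 0.18 g 30.0 J [-0.08  0.52 -0.99  1.18  0.43  1.65  0.59]
0.31 t25.4 f [ 0.6  0.4 -3.3] op 0.18 g 30.0 J [-0.06  0.53 -0.98  1.24  0.43  1.59  0.58]
0.28 t25.9 f [ 0.2  0.3 -3.9] op 0.18 g 30.0 J [-0.05  0.54 -0.98  1.29  0.44  1.54  0.57]
0.25 t26.4 f [-0.2 -0.6 -3.2] op 0.18 g 30.0 J [-0.05  0.55 -0.97  1.34  0.45  1.48  0.56]
0.235 t26.8 f [ 0.2  0.5 -4.2] op 0.18 g 30.0 J [-0.05  0.56 -0.97  1.36  0.45  1.46  0.56]
0.229 t27.0 f [-0.5  0.2 -2. ] op 0.18 g 30.0 J [-0.04  0.56 -0.97  1.37  0.46  1.45  0.55]
0.225 t27.3 f [-1.7 -2.4  9.8] op 0.18 g 30.0 J [-0.04  0.56 -0.97  1.37  0.46  1.44  0.55]
```

Run:
```python
from h import *
qr=quat(np.pi-.022); b=tip()
move_gripper(.45); st(); L(b+[0,0,.012],qr,.06); move_gripper(.6); st(); L(b+[0,0,.05],qr,.1);L(b+[0,0,.13],qr); st()
p=b+[-.13,-.2,.16]; L(p,qr); env.hold(.3)
L([.42,-.1,.38],quat(np.pi/2),.3)
st()
for nm in("scene","top"):
    p,d,X=cloud(nm); save(p,nm+"6",None,1.4)
    m=(X[...,2]>.15)&(X[...,1]>.28)&(X[...,1]<.5)&(X[...,0]>.35)&(X[...,0]<.72)
    for lo in (.16,.19,.21,.22):
        P=X[m&(X[...,2]>lo)&(X[...,2]<lo+.01)]
        if len(P): print(nm,lo,len(P),P.min(0).round(3),P.max(0).round(3),P.mean(0).round(3))
save(np.hstack([cv2.imread("pics/scene6.png")[150:550,330:784,::-1][:400,:400],cv2.imread("pics/top6.png")[0:400,0:400,::-1]]),"both6",None,1)
```

```text
t28.0 f [0.6 0.4 0.4] op 0.45 g 0.0 J [-0.04  0.56 -0.97  1.37  0.46  1.44  0.55]
t29.0 f [ 0.3  0.6 -0.3] op 0.60 g 0.0 J [-0.05  0.56 -0.97  1.35  0.45  1.47  0.56]
t30.1 f [ 0.6 -0.1 -0.4] op 0.60 g 0.0 J [-0.09  0.52 -0.99  1.14  0.43  1.68  0.59]
t33.4 f [-0.4  0.1  0.2] op 0.60 g 0.0 J [ 0.94 -0.2  -0.64  1.69 -0.12  1.61  0.3 ]
scene 0.16 207 [0.379 0.394 0.16 ] [0.692 0.416 0.17 ] [0.565 0.4   0.165]
scene 0.19 241 [0.381 0.395 0.19 ] [0.694 0.461 0.2  ] [0.559 0.408 0.195]
scene 0.21 239 [0.378 0.4   0.21 ] [0.694 0.461 0.22 ] [0.559 0.408 0.215]
scene 0.22 246 [0.379 0.401 0.22 ] [0.694 0.421 0.23 ] [0.562 0.407 0.226]
top 0.16 181 [0.376 0.394 0.16 ] [0.688 0.419 0.17 ] [0.523 0.399 0.165]
top 0.19 372 [0.377 0.395 0.19 ] [0.687 0.412 0.2  ] [0.531 0.404 0.193]
top 0.21 321 [0.378 0.401 0.21 ] [0.687 0.466 0.22 ] [0.536 0.424 0.214]
top 0.22 226 [0.376 0.402 0.22 ] [0.69  0.424 0.23 ] [0.527 0.406 0.225]
```

View pics/both6.png

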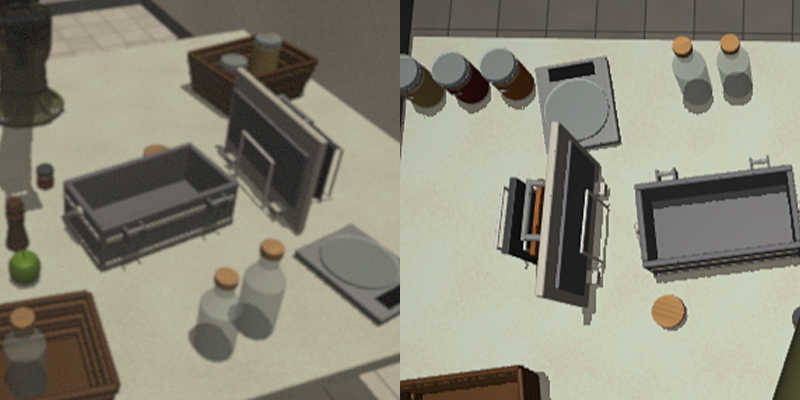

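The lid stands in the empty bay, nearly upright. Next I'll take a close look at the items to pack.

```bash
cat >> h.py <<'E'
def find(X,c,zlo,zhi,r=.05):
    m=(X[...,2]>zlo)&(X[...,2]<zhi)&(np.linalg.norm(X[...,:2]-np.array(c),axis=-1)<r)
    return X[m]
def rect(P): 
    (a,b),(w,h),t=cv2.minAreaRect((P[:,:2]*1000).astype(np.float32)); return np.array([a,b])/1000,(w,h),t
E
python3 - <<'E'
from h import *
move_gripper(1.)
L([.50,-.28,.33],quat(np.pi/2+.0),.4)   # camera on +y side of the tool
st()
np.set_printoptions(suppress=True)
for nm in ("wrist","top"):
    p,d,X=cloud(nm); save(p,nm+"7")
    for n,c in dict(c1=(.626,-.248),c2=(.448,-.341)).items():
        P=find(X,c,.085,.11,.04); print(nm,n,len(P),rect(P) if len(P)>5 else '',P[:,2].max() if len(P) else '')
    P=find(X,(.628,-.155),.02,.075,.06); g=P
    if len(P): print(nm,"apple",len(P),rect(P),cv2.minEnclosingCircle((P[:,:2]*1000).astype(np.float32)))
E
```

```text
t35.1 f [0.2 0.9 0.9] op 1.00 g 0.0 J [ 0.98  0.17 -0.59  1.49  0.09  1.51  0.39]
wrist c1 980 (array([ 0.62448157, -0.25033122]), (46.09093475341797, 34.68328857421875), 39.67362594604492) 0.09804471672620668
wrist c2 802 (array([ 0.44664987, -0.34197717]), (46.219329833984375, 33.78268814086914), 86.8231430053711) 0.09731663429404319
wrist apple 1753 (array([ 0.63039313, -0.15861577]), (59.707401275634766, 60.79916000366211), 2.366647481918335) ((630.93994140625, -158.73397827148438), 30.85745620727539)
top c1 206 (array([ 0.62504156, -0.2480811 ]), (46.22071075439453, 35.55315399169922), 39.60240173339844) 0.09835340591762876
top c2 177 (array([ 0.44472501, -0.33814917]), (45.355918884277344, 34.215187072753906), 79.18688201904297) 0.09890843174296449
top apple 361 (array([ 0.63172729, -0.15687088]), (59.12205123901367, 60.79999542236328), 64.85743713378906) ((631.533447265625, -156.59881591796875), 31.39493751525879)
```

View pics/wrist7.png

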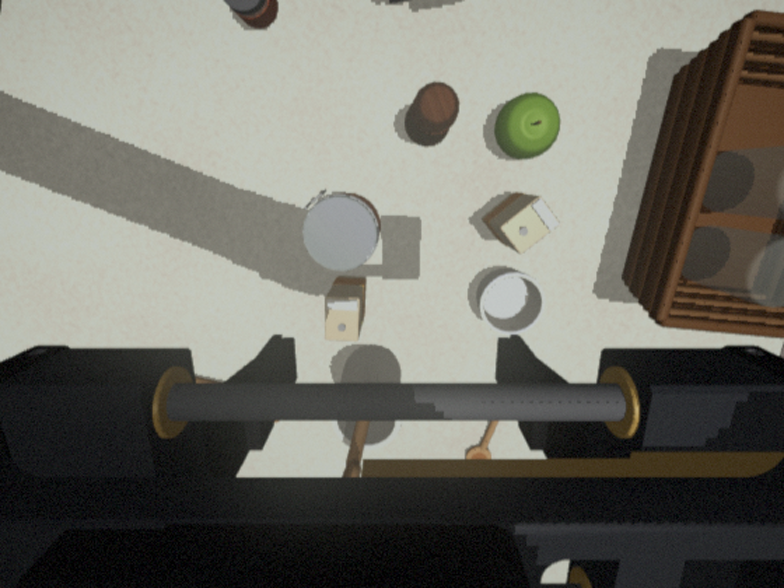

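```bash
cat >> h.py <<'E'
def pick(p,yaw,zg,op=.65,hi=.22):
    q=quat(yaw); move_gripper(op) if env.get_obs()["opening"]<op-.05 or op<.9 else None
    L([p[0],p[1],hi],q,.35); L([p[0],p[1],zg+.03],q,.3); L([p[0],p[1],zg],q,.1); move_gripper(0.); st("grip")
    L([p[0],p[1],hi],q,.2); st("lifted")
def place(x,y,zr,rel,yaw=BY,hi=.22):
    q=quat(yaw); c=box(x,y,0); L([c[0],c[1],hi],q,.3); L([c[0],c[1],zr+.03],q,.25); L([c[0],c[1],zr],q,.08); st("at"); move_gripper(rel); L([c[0],c[1],hi],q,.25); st("done")
E
python3 - <<'E'
from h import *
c=box(.042,-.1,.086);print(planner.inverse_kinematics(cmd(c,quat(BY)),quat(BY)))
pick((.6247,-.2492),np.radians(39.7),.068)
if .3<env.get_obs()["opening"]<.46:
    place(.042,-.10,.084,.52)
    pick((.4457,-.340),np.radians(84),.068)
    if .3<env.get_obs()["opening"]<.46: place(.042,-.02,.084,.52)
L([.5,-.12,.36],quat(np.pi/2),.35)
p,d,X=cloud("top"); save(p,"top8"); P=find(X,(.63,-.157),.02,.075,.12);P=P[P[:,0]>.58]
m=(p[...,1].astype(int)>p[...,0].astype(int)+25)&(p[...,1]>p[...,2].astype(int)+40)&(X[...,2]>.015); Q=X[m];print("green",len(Q),rect(Q)[:2] if len(Q) else'')
p,d,X=cloud("wrist"); save(p,"w8")
m=(p[...,1].astype(int)>p[...,0].astype(int)+25)&(p[...,1]>p[...,2].astype(int)+40)&(X[...,2]>.015); Q=X[m];print("green",len(Q),rect(Q)[:2] if len(Q) else'')
E
```

```text
[ 0.40717569  0.43762589 -0.63408168  1.70267027  0.28625241  1.09556051
 -1.73708228]
grip t38.6 f [-0.8 -0.4  2.3] op 0.39 g 30.0 J [ 0.69  0.54 -0.46  1.56  0.26  1.1  -0.71]
lifted t39.5 f [-0.3  0.8 -3. ] op 0.39 g 30.0 J [ 0.7   0.42 -0.49  1.41  0.2   1.37 -0.67]
at t41.7 f [ 0.5 -0.8 -1. ] op 0.39 g 30.0 J [ 0.32  0.42 -0.53  1.71  0.23  1.08 -1.7 ]
done t42.9 f [ 0.2 -0.   0. ] op 0.52 g 0.0 J [ 0.35  0.3  -0.55  1.57  0.16  1.32 -1.65]
grip t46.9 f [ 0.  -0.4  2.2] op 0.39 g 29.5 J [ 0.95  0.31 -0.39  1.85  0.14  1.    0.39]
lifted t47.8 f [ 0.1  1.1 -1.6] op 0.39 g 29.5 J [ 0.97  0.17 -0.41  1.7   0.07  1.29  0.45]
at t50.9 f [-0.9 -0.4 -2.2] op 0.39 g 29.5 J [ 0.25  0.43 -0.59  1.71  0.27  1.09 -1.85]
done t52.1 f [ 0.1  0.9 -0.7] op 0.52 g 0.0 J [ 0.28  0.31 -0.63  1.57  0.19  1.33 -1.79]
green 0 
green 638 (array([ 0.63152148, -0.15715988]), (46.75560760498047, 44.69481658935547))
```

View pics/w8.png

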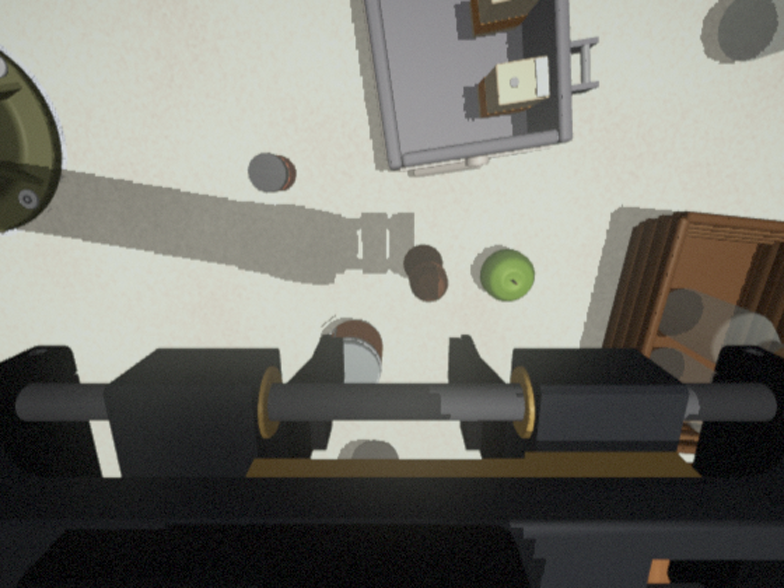

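Run:
```python
from h import *
pick((.631,-.1578),.1,.04,op=1.0)
if .6<env.get_obs()["opening"]<.78:
    place(.036,.075,.062,.86)
# view spoon: camera sits +x-tool side; look from the +y side
L([.45,-.36,.40],quat(np.pi/2-.6),.35)
o=env.get_obs(); p,d,X=cloud("wrist"); save(p,"w9"); np.savez("w9.npz",p=p,X=X)
p,d,X2=cloud("top"); save(p,"top9"); np.savez("top9.npz",p=p,X=X2); st()
p,d,X3=cloud("scene"); np.savez("sc9.npz",p=p,X=X3)
for nm,Y in (("w",X),("t",X2),("s",X3)):
    m=(Y[...,2]>.13)&(Y[...,2]<.2)&(abs(Y[...,0]-.46)<.06)&(abs(Y[...,1]+.47)<.07); P=Y[m]
    print(nm,len(P)); 
    if len(P)>10:
        print(P.min(0).round(3),P.max(0).round(3),P.mean(0).round(4)); u,s,vt=np.linalg.svd(P-P.mean(0),full_matrices=False); print(s/np.sqrt(len(P)),vt.round(2))
    m=(abs(Y[...,2]-.115)<.008)&(abs(Y[...,0]-.46)<.07)&(abs(Y[...,1]+.44)<.07); P=Y[m]
    if len(P)>10: print("rim",len(P),cv2.minEnclosingCircle((P[:,:2]*1000).astype(np.float32)))
```

```text
grip t58.2 f [-0.8  0.5  1.8] op 0.70 g 30.0 J [ 0.52  0.52 -0.4   1.64  0.23  1.03 -1.43]
lifted t59.3 f [ 0.2  0.6 -1.1] op 0.70 g 30.0 J [ 0.54  0.37 -0.43  1.47  0.15  1.34 -1.37]
at t61.8 f [ 0.7  0.1 -0.5] op 0.70 g 30.0 J [ 0.08  0.46 -0.58  1.71  0.29  1.05 -2.02]
done t63.2 f [-0.4  0.4 -0.7] op 0.86 g 0.0 J [ 0.12  0.32 -0.62  1.55  0.19  1.33 -1.95]
t65.2 f [0.1 0.5 0.2] op 0.86 g 0.0 J [ 0.83  0.15 -0.24  1.36  0.03  1.64  0.  ]
w 367
[ 0.443 -0.499  0.13 ] [ 0.468 -0.455  0.19 ] [ 0.4574 -0.4702  0.1726]
[0.0189473  0.01022205 0.00331476] [[-0.11 -0.34  0.93]
 [-0.42 -0.84 -0.35]
 [-0.9   0.43  0.05]]
rim 704 ((469.9636535644531, -441.00689697265625), 35.918113708496094)
t 0
rim 56 ((472.8568115234375, -423.6746520996094), 31.151594161987305)
s 248
[ 0.446 -0.499  0.13 ] [ 0.473 -0.453  0.187] [ 0.4617 -0.4737  0.1626]
[0.01510924 0.01166075 0.00274331] [[ 0.14  0.32 -0.94]
 [-0.28 -0.9  -0.35]
 [ 0.95 -0.31  0.04]]
rim 212 ((470.4551696777344, -437.4399719238281), 36.96121597290039)
```

View pics/w9.png

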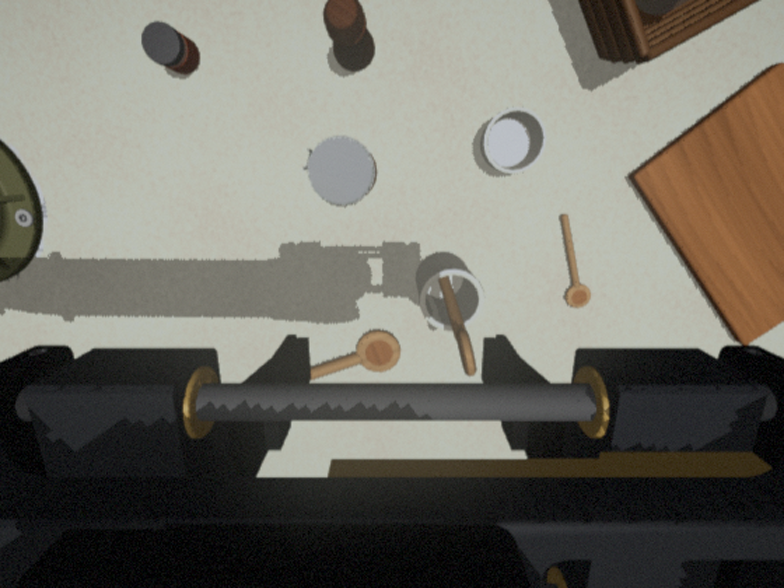

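All three packed items are in the box. For the spoon, depth gives a head centre near (0.459,-0.477,0.165), with a horizontal face normal near (0.93,-0.37). I'll pinch the head across its faces with the tool tilted, so the spoon can be laid low in the box.

Run:
```python
from h import *
C=np.array([.459,-.477,.163]); yaw=np.radians(68.3); psi=.55
q=quat(yaw,-psi); z=R.from_quat(q).apply([0,0,1]); tx=np.array([np.cos(yaw),np.sin(yaw),0])
U=np.array([0,0,np.cos(.27)])-np.sin(.27)*tx
print("z",z)
for nm,p,qq in [("pre",C-.08*z,q),("g",C,q),("out",C+.15*U,q),("ov",box(-.038,-.05,.30),quat(BY+np.pi/2,-.1)),("end",box(-.038,-.05,.09),quat(BY+np.pi/2,.25))]:
    print(nm,planner.inverse_kinematics(cmd(p,qq),qq))
move_gripper(.45)
L(C-.08*z,q,.2); L(C,q,.1); st("at"); move_gripper(0.); st("grip")
p,d,X=cloud("scene"); save(p,"s10",(90,190,230,310),5)
```

```text
z [-0.19326191 -0.48564573 -0.85252452]
pre [ 0.64609015  0.27568211 -0.27345443  1.6427524   0.65181546  1.2964204
 -0.19927881]
g [ 0.67564661  0.34018578 -0.22975611  1.70223291  0.69109316  1.15977721
 -0.22096919]
out [ 0.74093385  0.25384906 -0.23165518  1.51218643  0.61979295  1.34430328
  0.00812794]
ov [ 0.47736558  0.09461344 -0.77960175  1.6336592   0.16637584  1.4574439
 -0.17275732]
end [ 0.52109155  0.28584379 -0.62192968  1.89336382 -0.0983857   1.03243184
  0.11653942]
at t68.2 f [-0.3 -0.5 -0.4] op 0.45 g 0.0 J [ 0.68  0.34 -0.23  1.7   0.69  1.16 -0.22]
grip t68.8 f [0.1 1.4 1.4] op 0.12 g 30.0 J [ 0.68  0.34 -0.23  1.7   0.69  1.16 -0.22]
```

View pics/s10.png

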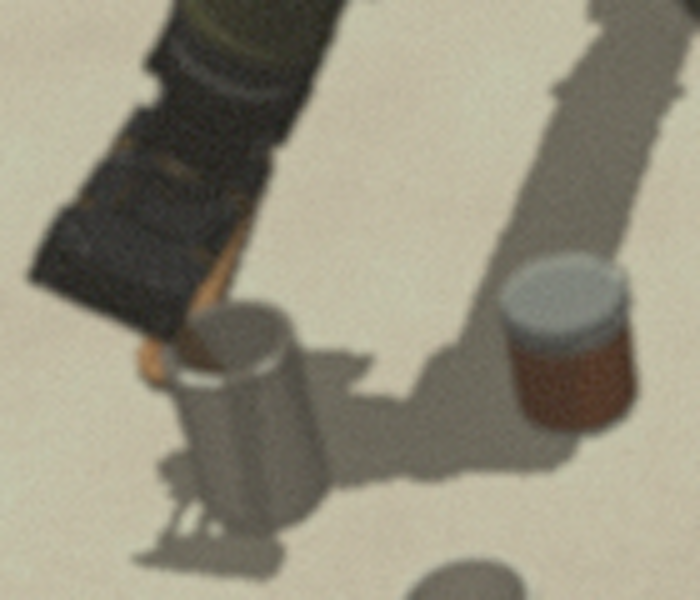

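Run:
```python
from h import *
C=tip(); yaw=np.radians(68.3); q=quat(yaw,-.55); tx=np.array([np.cos(yaw),np.sin(yaw),0])
U=np.array([0,0,np.cos(.27)])-np.sin(.27)*tx
for k in (.03,.07,.11,.16): L(C+k*U,q,.1); st(k)
L([.44,-.45,.34],q,.15)
q2=quat(BY+np.pi/2,-.2)
L(box(-.038,-.05,.30),q2,.2); st()
p,d,X=cloud("scene"); save(p,"s11")
```

```text
0.03 t69.3 f [ 0.  -0.1 -1.3] op 0.12 g 30.0 J [ 0.69  0.32 -0.23  1.67  0.67  1.2  -0.17]
0.07 t69.8 f [ 0.2  0.7 -1.1] op 0.13 g 30.0 J [ 0.71  0.29 -0.23  1.62  0.65  1.24 -0.11]
0.11 t70.4 f [ 0.8  0.2 -1.4] op 0.12 g 30.0 J [ 0.72  0.27 -0.23  1.57  0.63  1.29 -0.05]
0.16 t71.0 f [ 0.5  0.3 -1.2] op 0.12 g 30.0 J [ 0.74  0.25 -0.22  1.5   0.61  1.36  0.02]
t74.5 f [-0.  -0.7 -0.3] op 0.13 g 30.0 J [ 0.3   0.09 -0.66  1.64  0.25  1.48 -0.24]
```

View pics/s11.png

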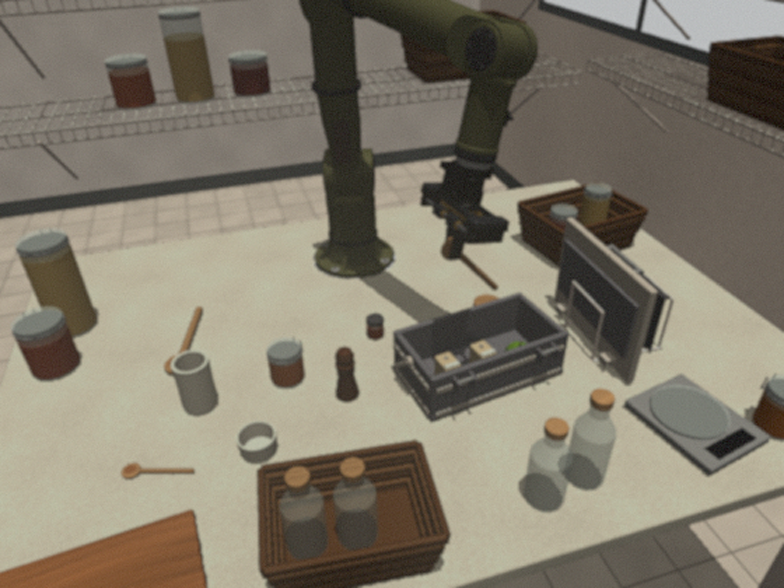

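Run:
```python
from h import *
q=quat(BY+np.pi/2,.25)
L(box(-.038,-.055,.26),q,.15)
for z in (.16,.12,.10,.093,.089):
    L(box(-.038,-.055,z),q,.1); st(z)
    if env.get_obs()["wrist_force"][2]>2.5: break
move_gripper(.35); env.hold(.4)
z=R.from_quat(q).apply([0,0,1]); t=tip(); L(t-.05*z,q,.1); L(t+[0,0,.2],q,.2)
L([.40,-.15,.35],quat(np.pi/2),.3); env.hold(.3); st()
p,d,X=cloud("top"); save(p,"top12",(150,90,480,240),2.4)
```

```text
0.16 t76.3 f [ 1.7 -0.9 -0.7] op 0.12 g 30.0 J [ 0.49  0.19 -0.56  1.83 -0.16  1.18  0.15]
0.12 t76.9 f [-0.6  0.2 -1. ] op 0.12 g 30.0 J [ 0.48  0.24 -0.56  1.87 -0.14  1.1   0.15]
0.1 t77.2 f [-0.5  0.1  0.2] op 0.13 g 30.0 J [ 0.47  0.26 -0.55  1.88 -0.13  1.06  0.15]
0.093 t77.5 f [-0.3 -0.5 -1.1] op 0.13 g 30.0 J [ 0.47  0.27 -0.55  1.89 -0.13  1.04  0.15]
0.089 t77.7 f [-0.3  0.1 -1. ] op 0.12 g 30.0 J [ 0.47  0.28 -0.55  1.89 -0.12  1.03  0.15]
t81.7 f [-0.1  0.2  0.1] op 0.35 g 0.0 J [ 0.71 -0.18 -0.35  1.76 -0.06  1.55  0.37]
```

View pics/top12.png

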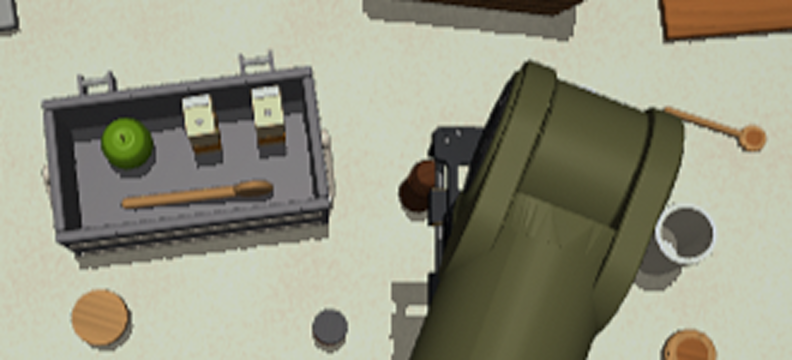

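The box now holds the apple, both cartons and the spoon lying flat on the floor. The crock is standing and the other items look undisturbed. The gripper is clear of everything, so I'm handing in.

```bash
python3 -c "
from h import *
env.hold(.5); print(workorder.job_done())"
```

```text
the job is handed in; nothing more can be done
None
```

The job is handed in at about 82 s of the 210 s limit: the lid stands in the empty rack bay, the apple, both cartons and the crock's spoon are in the box, the crock is still standing, and the hand-in gave no verdict.

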